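# Nest the washed lids upside down

### The job

The washed lids of the soup set have dried on their wooden stands. Nest them for the shelf inside the large brown lid, which already lies hollow side up on the round board: first the red lid, hollow side up, centred and level with its knob resting on the cork pad in the large lid's floor (the pad may be thin or thick, so feel for it); then the black lid the same way inside the red one. Keep each lid level as you lower it gently, let go only once you feel it resting, without dropping it, knocking it or pressing on so that it tips, keep the large lid lying level on its board, and leave the two bowls and the bottle where they are.

Things in the scene. Friction and masses are not known exactly. Their poses are not given: they have to be found in the camera images.
- board: Round pale wooden board, 224 mm across, 14 mm thick, fixed to the table. Origin: centre of its underside, z up.
- lid_large: Large brown domed lid lying hollow side up on the board, loose, 0.3 kg. 172 mm across the rim, 36 mm high, wall 6 mm. Origin: centre of the face of its knob (54 mm across, its lowest part as it lies); z points out of the hollow. On its floor is a flat cork pad, 60 mm across, of a thickness not known beforehand: top 12 to 28 mm above the origin. Around it the dome rises gently.
- lid_red: Red domed lid, loose, 0.15 kg, hollow up and out on its stand. 120 mm across the rim, 44 mm from knob face to rim, wall 8 mm. Origin: centre of the knob's face (46 mm across, 6 mm tall); z out of the hollow; x up the stand's slope. Outermost 20 mm of wall is straight, flaring 22 deg from z: pinch there. Inside floor flat, 52 mm across, 11 mm above origin. It nests on lid_large's cork pad.
- lid_black: Black domed lid, loose, 0.1 kg, on its stand like the red one. 90 mm across the rim, 48 mm from knob face to rim, wall 8 mm. Origin: centre of the knob's face (knob 36 mm across, 6 mm tall); z out of the hollow; x up the stand's slope. Outermost 22 mm of wall is straight, flaring 18 deg from z. Nested: origin 11 mm above lid_red's.
- stand_red: Fixed wooden easel of the red lid, base 130 x 100 mm. Slats slope 45 deg, rising to its +x. The lid's knob face lies on them: hollow half up, half to the stand's -x; lower rim on two pegs. The topmost rim, 138 mm above the table, stands free inside and behind for the fingers. Origin: centre of the underside; the knob face's centre rests 65 mm straight above it.
- stand_black: Same kind of fixed easel, for the black lid: slats slope 45 deg, rising to its +x; hollow half up, half to its -x. Topmost rim 131 mm above the table, free inside and behind. Origin: centre of the underside; the knob face's centre rests 65 mm straight above it.
- soup_bowl: Dark soup bowl, 110 mm across, 60 mm high, a bystander. Origin: centre of its underside.
- wood_bowl: Small pale wooden bowl, 84 mm across, 45 mm high, a bystander. Origin: centre of its underside.
- soy_bottle: Amber sauce bottle with red cap, 48 mm across, 105 mm high, a bystander. Origin: centre of its underside.
Things that resemble listed ones, but are neither listed nor needed, are in the scene too. Leave any green or pink look-alike of the lid_black alone.

How it is judged:
By the outcome, as a careful person would: the job done as asked, in the order asked, and still so for the second after the job is handed in, with the robot touching nothing.
It also fails if it takes over 58 s, if anything falls off the work surface, if the arm or the gripper's body presses on something with over 40 N, if the wrist force passes 120 N, or if a joint passes its speed limit or range.

### The arm

A 6-joint arm with a two-finger parallel gripper is mounted at the origin on the work surface. World frame = base frame: x ahead of the robot, y to its left, z up, the work surface at z = 0. Lengths are in mm, angles in rad, forces in N, time in s.
With the tool pointing down it reaches from about 350 to 975 mm from the base axis. Payload 7.1 kg.
Tool frame: the origin (TCP) lies midway between the tips of the shut fingers; the grasp point (between the pads) lies 19 mm behind it; z points along the fingers, y is the line along which they close (so a half turn about z gives the same grasp; the last joint's range is limited). The gripper opens to 88 mm and grips with 3 to 60 N. Pads are 20 mm wide; open, the fingers measure 115 mm over their backs; the gripper's body (75 mm by 178 mm) begins 61 mm behind the grasp point.
Start: joints at [1.272, 0.423, 1.63, -0, 1.089, -0.019], TCP at [172.57, 600.686, 222.675] pointing down, gripper open.
Joint ranges: [-3, 3], [-0.9, 2.11], [0.09, 2.58], [-1.31, 4.45], [0.11, 2.69], [-2.54, 2.54]. Speed limits (rad/s): [2.39, 2.39, 3.01, 3.14, 3.14, 3.14].

### API

Orientations are given as a rotation vector (axis times angle).
In Python, from workcell import ctrl gives the robot as it stands. The module is installed in compiled form; this text tells all that it offers.
- The arm moves only by the tool servo_tool, never from a script. Its argument "increments" is a list of rows, each a list of 7 numbers: the shift along the world's x, y, z in cm, then the turn, a rotation vector about the world's x, y, z in degrees, then the opening, from -1 (shut) to 1 (fully open). A call has 1 to 20 rows; each row is the pose to reach, as a shift and turn from the pose commanded when the call began; what a row does not reach only later rows make up. A row lasts 1/12 s, in which the tool goes at most 41.7 mm and 7.16 degrees, less where a joint would pass 70% of its speed; a pose out of reach is approached as far as the arm can. A call with a gripper value outside its range is refused whole. The fingers move at their own pace and stop on an object; the grip force is fixed at half the most. Time passes only in rows, so rows that repeat a pose let the fingers close. It gives the time, the measured TCP pose, the force, the opening and the grip force at its end, in the units of the state.
- ctrl.get_obs(): the state, without advancing time (a new reading comes with each control period).
- ctrl.get_image(name): name is "side" or "top"; returns a dict with "image" (400x640x3 uint8, red, green, blue), "fx", "fy", "cx", "cy" (pixels), "k1" (the pictures are not rectified: a ray, as slopes to the right and down, at radius r is drawn at 1 + k1 r^2 times it, then the intrinsics apply), "extrinsics" (4x4, takes a point from camera to world coordinates). Camera axes: x right, y up, looking along -z (the intrinsics and any distortion apply to the point x, -y, -z); pixel columns grow to the right and rows downward; lengths in mm; the calibration is good to about 2 mm. A picture is of the moment at which its call begins. There is no depth.
- ctrl.close_job(): hands the job in; it is judged then, once.
The state is a dict: "t": time; "qpos": joint angles; "qvel": joint speeds; "joint_torque": joint torques, N m; "ee_pos": TCP position; "orientation": TCP orientation; "ft_force": force on the tool from outside, world axes, zero at the start; "moment": the same for the moment, N m; "width": finger opening in mm; "grasp_force": force on a finger pad.
Only numpy, scipy, OpenCV 4.12 (cv2) and the standard library are available. Lean on these libraries where they do the work, as an engineer would, in place of code of your own. Each camera call takes 0.05 s, during which the arm holds its last target. There are 200 camera calls.

## Working session

There is one attempt and no reset: what is moved stays moved. The work goes in short steps, Python scripts to look and compute and a tool call to move; the robot and the scene stay as the last step left them, time stands still between calls to the robot, and variables do not carry over. Pictures are saved under pics/ and viewed, at most 10 in all, crops included, and the job is handed in when it is done.

Besides the shell and the picture viewer there is one more tool, called after ">>>" as a command line: name --pt "numbers of a row" for each row, then --argument value for the rest. servo_tool: Moves the arm, as the interface text tells. Its arguments: {"type":"object","properties":{"increments":{"type":"array","items":{"type":"array","items":{"type":"number"}}}},"required":["increments"]}

```bash
mkdir -p pics; cat > h.py <<'E'
import numpy as np, cv2
from workcell import ctrl
def grab(n,save=None):
    d=ctrl.get_image(n)
    if save: cv2.imwrite(f'pics/{save}.png',d['image'][:,:,::-1])
    return d
def ray(d,u,v):
    xd=np.array([(u-d['cx'])/d['fx'],(v-d['cy'])/d['fy']]);x=xd.copy()
    for _ in range(30): x=xd/(1+d['k1']*(x@x))
    E=np.array(d['extrinsics']);return E[:3,3],E[:3,:3]@np.array([x[0],-x[1],-1])
def onz(d,u,v,z):
    o,r=ray(d,u,v);return o+r*(z-o[2])/r[2]
def proj(d,p):
    E=np.array(d['extrinsics']);c=E[:3,:3].T@(np.array(p)-E[:3,3]);x=np.array([c[0],-c[1]])/-c[2]
    x=x*(1+d['k1']*(x@x));return np.array([d['fx']*x[0]+d['cx'],d['fy']*x[1]+d['cy']])
E
python3 - <<'E'
from h import *
for n in('top','side'):
    d=grab(n,n+'0'); print(n,d['fx'],d['cx'],d['cy'],d['k1'],np.round(d['extrinsics'],3).tolist())
o=ctrl.get_obs();print(o)
E
```

```text
top 393.0939834318481 312.8888139171216 196.08894662433414 -0.01937330554916654 [[-0.014, 0.985, -0.174, 396.99], [-1.0, -0.014, -0.002, -15.828], [-0.005, 0.174, 0.985, 932.447], [0.0, 0.0, 0.0, 1.0]]
side 388.7616142170189 316.81506642756045 200.66519992420274 -0.056055926167883234 [[0.961, 0.151, -0.233, 345.728], [-0.277, 0.465, -0.841, -806.736], [-0.019, 0.873, 0.488, 552.168], [0.0, 0.0, 0.0, 1.0]]
{'t': 0.1, 'qpos': array([ 1.27203606e+00,  4.23767226e-01,  1.63062587e+00,  2.60281922e-05,
        1.08860564e+00, -1.90020225e-02]), 'qvel': array([ 0.00083404, -0.0003791 , -0.00137096, -0.00069523, -0.00010033,
        0.00023337]), 'joint_torque': array([ 3.58262541e-04, -5.45621395e+01, -2.74326378e+01,  6.46310672e-02,
        1.86485524e-02,  4.01049300e-07]), 'ee_pos': array([172.39483182, 600.21702865, 221.97285363]), 'orientation': array([-4.37996083e-01, -3.11066205e+00,  2.17495800e-03]), 'ft_force': array([-0.07274757, -0.46848636, -0.59108886]), 'moment': array([0.02019356, 0.04014621, 0.02478548]), 'grasp_force': 0.0, 'width': 88.15694815863812}
```

View pics/top0.png

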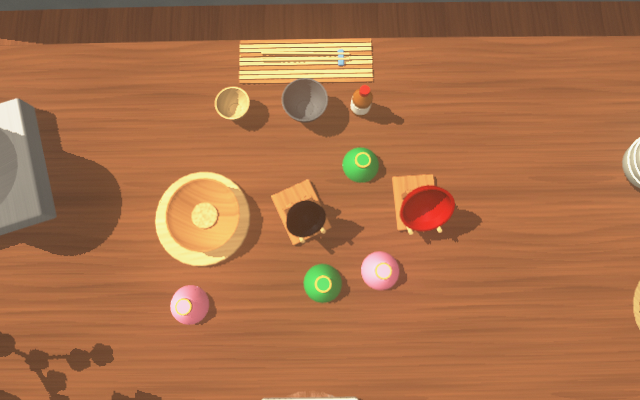

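View pics/side0.png

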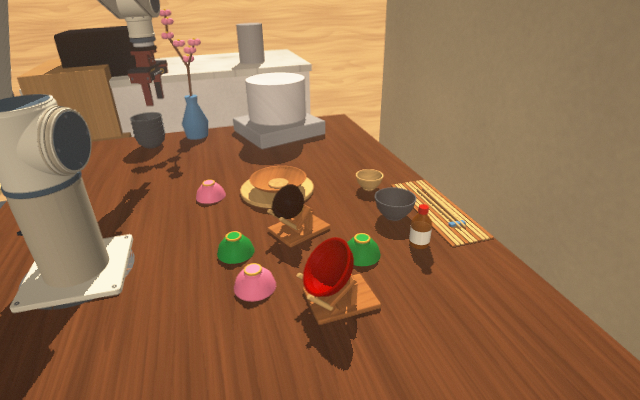

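The red lid is at top (427,208) and side (329,267), and the black lid at top (305,218) and side (289,202). The large lid is at top (203,218). Both lid hollows face the robot, roughly -x.

```bash
python3 - <<'E'
from h import *
t=cv2.imread('pics/top0.png');s=cv2.imread('pics/side0.png')
def c(im,x,y,w=100,h=75): return cv2.resize(im[y:y+h,x:x+w],(400,300),interpolation=cv2.INTER_CUBIC)
im=np.vstack([np.hstack([c(t,375,165),c(t,255,170)]),np.hstack([c(s,280,230,120,90),c(s,245,170)])])
im=cv2.convertScaleAbs(im,alpha=1.6,beta=15)
cv2.imwrite('pics/crop0.png',im)
E
```

```text
(no output)
```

View pics/crop0.png

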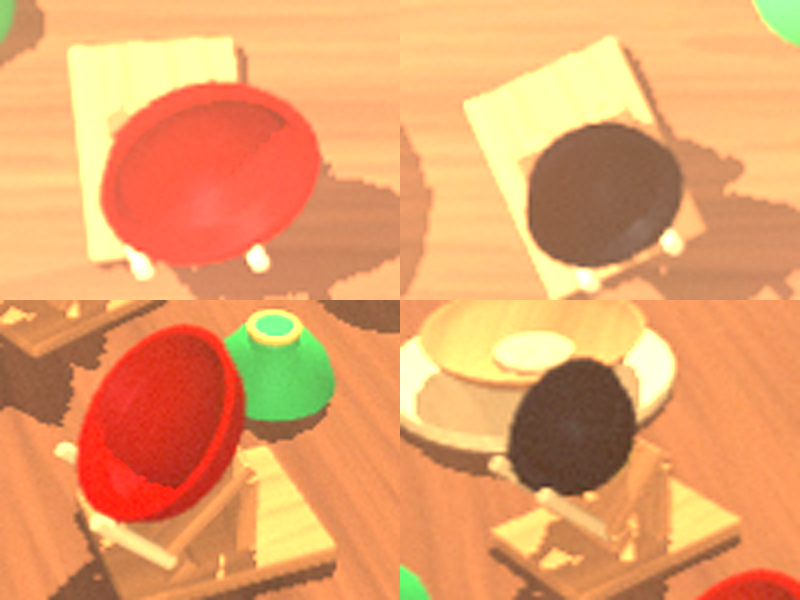

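Crops: red base corners lie at top (392,176.3), (433.8,174.5) and (398,230.5). Black base corners lie at top (270.8,195.5), (308.8,179.5), (331.3,227.5) and (292.5,244).

```bash
python3 - <<'E'
from h import *
t=grab('top');s=grab('side')
for nm,pts in (('red',[(392,176.3),(433.8,174.5),(398,230.5)]),('black',[(270.8,195.5),(308.8,179.5),(331.3,227.5),(292.5,244)])):
    P=np.array([onz(t,*p,12)[:2] for p in pts]);a=P[0];b=P[1];c=P[2] if nm=='red' else P[3]
    print(nm,np.round(P,1).tolist(),'w',np.linalg.norm(a-b),'l',np.linalg.norm(a-c))
    print(' yaw from x edge',np.degrees(np.arctan2(*(a-c)[::-1])),'from y edge',np.degrees(np.arctan2(*(a-b)[::-1]))-90,'centre diag',(b+c)/2)
def masks(d):
    h=cv2.cvtColor(d['image'],cv2.COLOR_RGB2HSV);r=(((h[...,0]<4)|(h[...,0]>176))&(h[...,1]>200)&(h[...,2]>50)).astype(np.uint8)
    k=(h[...,2]<75).astype(np.uint8);return r,k
for nm,d,rb,kb in(('top',t,(375,165,100,75),(275,190,60,55)),('side',s,(290,225,70,85),(265,170,45,60))):
    r,k=masks(d)
    for c,m,(x,y,w,h) in(('red',r,rb),('black',k,kb)):
        cs,_=cv2.findContours(m[y:y+h,x:x+w],cv2.RETR_EXTERNAL,cv2.CHAIN_APPROX_NONE,offset=(x,y))
        cc=max(cs,key=cv2.contourArea);print(nm,c,cv2.contourArea(cc),cv2.boundingRect(cc),cv2.fitEllipse(cc))
# print HSV profile across big lid
h=cv2.cvtColor(t['image'],cv2.COLOR_RGB2HSV);print(h[216,150:255:2].tolist())
h=cv2.cvtColor(s['image'],cv2.COLOR_RGB2HSV);print(h[184,236:320:2].tolist())
im=np.hstack([cv2.resize(t['image'][165:275,150:260],(400,400),interpolation=2),cv2.resize(s['image'][145:225,235:321],(400,372),interpolation=2)[:372].repeat(1,0) if 0 else cv2.resize(s['image'][140:226,235:321],(400,400),interpolation=2)])
cv2.imwrite('pics/big0.png',im[:,:,::-1])
E
```

```text
red [[604.8, -203.9], [607.8, -304.6], [474.7, -211.7]] w 100.752287494727 l 130.37389365671854
 yaw from x edge 3.416533957255596 from y edge 1.7087208276279995 centre diag [ 541.25921456 -258.17562531]
black [[562.2, 86.6], [599.9, -4.3], [484.0, -55.7], [446.8, 35.5]] w 98.38013727061347 l 126.29406854211744
 yaw from x edge 23.881888063130603 from y edge 22.486202993839143 centre diag [523.309179    15.58937145]
top red 803.0 (401, 186, 54, 45) ((426.3250427246094, 207.5164337158203), (40.57307052612305, 51.355979919433594), 75.02338409423828)Traceback (most recent call last):
  File "<stdin>", line 14, in <module>
ValueError: max() iterable argument is empty
```

```bash
python3 - <<'E'
from h import *
t=grab('top');s=grab('side')
def masks(d):
    h=cv2.cvtColor(d['image'],cv2.COLOR_RGB2HSV).astype(int);a=d['image'].astype(int)
    r=((a[...,0]>70)&(a[...,1]<0.25*a[...,0])&(a[...,2]<.25*a[...,0])).astype(np.uint8)
    k=((a[...,0]<75)&(a[...,0]-a[...,2]<30)).astype(np.uint8);return r,k
for nm,d,rb,kb in(('top',t,(375,165,100,75),(275,190,60,55)),('side',s,(290,225,70,85),(265,170,45,60))):
    print(nm,d['image'][215,305] if nm=='top' else d['image'][200,289])
    r,k=masks(d)
    for c,m,(x,y,w,h) in(('red',r,rb),('black',k,kb)):
        cs,_=cv2.findContours(m[y:y+h,x:x+w],cv2.RETR_EXTERNAL,cv2.CHAIN_APPROX_NONE,offset=(x,y))
        if not cs: continue
        cc=max(cs,key=cv2.contourArea);print(nm,c,cv2.contourArea(cc),cv2.boundingRect(cc),cv2.fitEllipse(cc))
# predicted rim centre & rim extremes for stand estimates
for c,(x,y),psi,H,R in(('red',(541.3,-258.2),2.6,44,60),('black',(523.3,15.5),23.3,48,45)):
    p=np.radians(psi);q=.5**.5;ux=np.array([np.cos(p)*q,np.sin(p)*q,q]);uz=np.array([-np.cos(p)*q,-np.sin(p)*q,q]);uy=np.cross(uz,ux)
    C=np.array([x,y,65])+H*uz
    for nm,d in(('top',t),('side',s)):
        pts=np.array([proj(d,C+R*(np.cos(a)*ux+np.sin(a)*uy)) for a in np.linspace(0,6.28,100)])
        print(nm,c,'rim C',C.round(1),'bbox',pts.min(0).round(1),pts.max(0).round(1),'upper rim px',proj(d,C+R*ux).round(1),proj(d,C).round(1))
im=np.hstack([cv2.resize(t['image'][165:275,150:260],(400,400),interpolation=2),cv2.resize(s['image'][140:226,235:321],(400,400),interpolation=2)])
cv2.imwrite('pics/big0.png',im[:,:,::-1])
E
```

```text
top [81 55 41]
top red 449.0 (415, 201, 37, 29) ((434.8974609375, 215.8720245361328), (17.85638427734375, 39.55424499511719), 57.45093536376953)
side [54 34 26]
side red 2098.0 (304, 238, 49, 58) ((328.11865234375, 267.47918701171875), (43.76704788208008, 61.22826385498047), 28.738672256469727)
side black 49.0 (273, 194, 24, 15) ((283.4019775390625, 201.16294860839844), (11.542930603027344, 19.157562255859375), 97.8372802734375)
top red rim C [ 510.2 -259.6   96.1] bbox [399.7 186.9] [455.7 231.7] upper rim px [431.1 187. ] [427.6 210.2]
side red rim C [ 510.2 -259.6   96.1] bbox [302.1 235.6] [350.1 295.6] upper rim px [346.7 241.3] [325.1 264.6]
top black rim C [492.1   2.1  98.9] bbox [285.2 202.2] [325.9 237.3] upper rim px [299.2 204.4] [305.8 220.2]
side black rim C [492.1   2.1  98.9] bbox [271.5 182.7] [301.  217.1] upper rim px [295.9 183.9] [285.9 199.6]
```

View pics/big0.png

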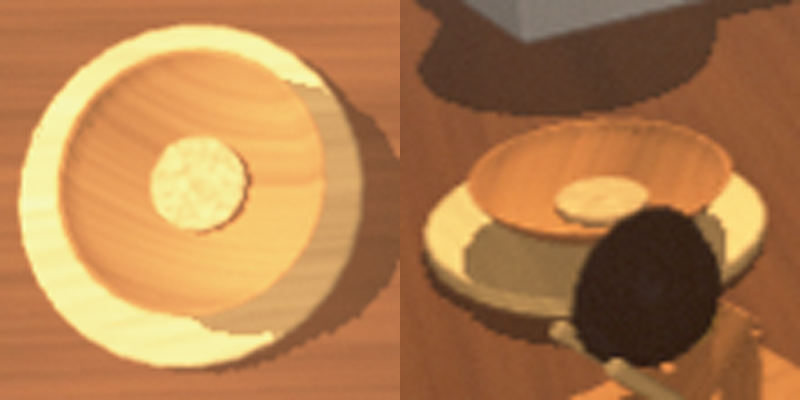

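Big lid: rim spans top x 165.7–239.4, y 178.2–251.9, and side x 249.6–306.6. The cork pad centre is at top (204.4,215.3), side (278.5,183).

```bash
python3 - <<'E'
from h import *
t=grab('top');s=grab('side')
def tri(a,b):
    o1,r1=ray(t,*a);o2,r2=ray(s,*b);k=np.linalg.lstsq(np.c_[r1,-r2],o2-o1,rcond=None)[0]
    p,q=o1+k[0]*r1,o2+k[1]*r2;return (p+q)/2,np.linalg.norm(p-q)
print('pad',tri((204.4,215.3),(278.5,183)))
h=[onz(t,165.7,215,50),onz(t,239.4,215,50),onz(t,203,178.2,50),onz(t,203,251.9,50)]
print(np.round(h,1)); print('rimC',(h[2][0]+h[3][0])/2,(h[0][1]+h[1][1])/2)
for z in(26,34,42): print('pad at',z,onz(t,204.4,215.3,z),onz(s,278.5,183,z))
# side rim extremes on z=50
print(onz(s,249.6,178.5,50),onz(s,306.6,178.5,50), proj(s,[510,258,50]))
from scipy.spatial.transform import Rotation as R
o=ctrl.get_obs();print(R.from_rotvec(o['orientation']).as_matrix().round(3))
E
```

```text
pad (array([515.40600198, 239.28568448,  26.99021991]), np.float64(0.8152885756613597))
[[513.9 321.2  50. ]
 [511.6 153.3  50. ]
 [598.2 239.   50. ]
 [429.8 233.2  50. ]]
rimC 513.9763106358356 237.23905373628284
pad at 26 [515.12675047 239.59916427  26.        ] [516.14269962 241.29142825  26.        ]
pad at 34 [514.08411777 237.34485316  34.        ] [513.55166978 225.35692543  34.        ]
pad at 42 [513.04148506 235.09054205  42.        ] [510.96063993 209.42242261  42.        ]
[432.01189309 250.23919377  50.        ] [593.29769017 196.54391737  50.        ] [274.91990061 173.86859923]
[[-0.961  0.276 -0.   ]
 [ 0.276  0.961 -0.   ]
 [-0.    -0.    -1.   ]]
```

```bash
python3 - <<'E'
import cv2
s=cv2.imread('pics/side0.png')
cv2.imwrite('pics/grip0.png',cv2.convertScaleAbs(cv2.resize(s[10:110,110:190],(480,600),interpolation=cv2.INTER_CUBIC),alpha=1.5,beta=20))
E
```

```text
(no output)
```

View pics/grip0.png

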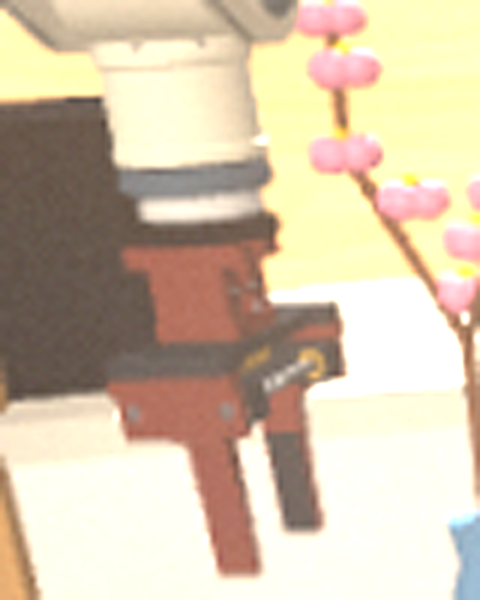

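The dark pads reach the fingertips, so a shallow pinch at the tips will hold. Next I compute the moves.

```bash
cat >> h.py <<'E'
from scipy.spatial.transform import Rotation as Ro
def tool(psi,tilt):  # tilt>0: points outward along e ; y_tool ~ +e
    p,a=np.radians([psi,tilt]);e=np.array([np.cos(p),np.sin(p),0]);k=np.array([0,0,1.])
    z=np.sin(a)*e-np.cos(a)*k;y=np.cos(a)*e+np.sin(a)*k
    return np.c_[np.cross(y,z),y,z]
def inc(P,Rt,P0=None,R0=None):
    o=ctrl.get_obs()
    if P0 is None:P0=o['ee_pos']
    if R0 is None:R0=Ro.from_rotvec(o['orientation']).as_matrix()
    print('cm',((np.array(P)-P0)/10).round(2),'deg',np.degrees(Ro.from_matrix(Rt@R0.T).as_rotvec()).round(2))
def lidpt(O,psi,r,z):
    p=np.radians(psi);q=.5**.5
    return np.array(O)+r*q*np.array([np.cos(p),np.sin(p),1])+z*q*np.array([-np.cos(p),-np.sin(p),1])
E
python3 - <<'E'
from h import *
d=18
g=lidpt([543,-258.5,65],2.6,55.7-d*np.sin(np.radians(22)),44-d*np.cos(np.radians(22)));T=tool(2.6,23)
print('grasp',g,'hover',g-80*T[:,2]);inc(g-80*T[:,2],T)
print('hover->grasp',8*T[:,2])
E
```

```text
grasp [ 558.29055288 -257.80566006  118.92945872] hover [ 527.06424103 -259.22363858  192.569847  ]
cm [ 35.45 -85.98  -3.  ] deg [ 15.21 -19.27 -70.35]
hover->grasp [ 3.12263118  0.14179785 -7.36403883]
```

>>> servo_tool --pt "28 -36 3 7 -9 -33 -0.27" --pt "28 -36 3 7 -9 -33 -0.27" --pt "28 -36 3 7 -9 -33 -0.27" --pt "28 -36 3 7 -9 -33 -0.27" --pt "28 -36 3 7 -9 -33 -0.27" --pt "28 -36 3 7 -9 -33 -0.27" --pt "28 -36 3 7 -9 -33 -0.27" --pt "28 -36 3 7 -9 -33 -0.27" --pt "28 -36 3 7 -9 -33 -0.27" --pt "28 -36 3 7 -9 -33 -0.27" --pt "35.45 -85.98 -1 15.2 -19.3 -70.35 -0.27" --pt "35.45 -85.98 -1 15.2 -19.3 -70.35 -0.27" --pt "35.45 -85.98 -1 15.2 -19.3 -70.35 -0.27" --pt "35.45 -85.98 -1 15.2 -19.3 -70.35 -0.27" --pt "35.45 -85.98 -1 15.2 -19.3 -70.35 -0.27" --pt "35.45 -85.98 -1 15.2 -19.3 -70.35 -0.27" --pt "35.45 -85.98 -1 15.2 -19.3 -70.35 -0.27" --pt "35.45 -85.98 -1 15.2 -19.3 -70.35 -0.27" --pt "35.45 -85.98 -1 15.2 -19.3 -70.35 -0.27" --pt "35.45 -85.98 -1 15.2 -19.3 -70.35 -0.27"

```text
t: 2.07
ee_pos: [504.1, -138.1, 221.7]
orientation: [1.957, 2.048, 0.418]
ft_force: [1.0, 0.8, -0.2]
width: 31.7
grasp_force: 0.0
```

```bash
python3 - <<'E'
from h import *
g=np.array([558.3,-257.8,118.9]);T=tool(2.6,23);inc(g-80*T[:,2],T);print(ctrl.get_obs()['qpos'].round(2))
E
```

```text
cm [  2.3  -12.11  -2.92] deg [0.04 0.11 0.02]
[-0.39  0.14  2.11  0.32  0.55 -0.68]
```

>>> servo_tool --pt "2.3 -12.1 -2.0 0 0 0 -0.27" --pt "2.3 -12.1 -2.0 0 0 0 -0.27" --pt "2.3 -12.1 -2.0 0 0 0 -0.27" --pt "2.3 -12.1 -2.0 0 0 0 -0.27" --pt "2.3 -12.1 -2.0 0 0 0 -0.27" --pt "2.3 -12.1 -2.0 0 0 0 -0.27"

```text
t: 2.57
ee_pos: [526.5, -256.5, 200.9]
orientation: [1.96, 2.049, 0.417]
ft_force: [-0.5, -0.2, 0.5]
width: 31.7
grasp_force: 0.0
```

```bash
python3 - <<'E'
from h import *
g=np.array([558.3,-257.8,118.9]);T=tool(2.6,23);inc(g-80*T[:,2],T);inc(g,T)
s=grab('side');t=grab('top')
im=np.hstack([cv2.resize(t['image'][140:240,370:490],(400,333),interpolation=2),cv2.resize(s['image'][200:310,280:400],(400,333*110//100),interpolation=2)[:333]])
cv2.imwrite('pics/hov.png',cv2.convertScaleAbs(im[:,:,::-1],alpha=1.4,beta=10))
for n,d in(('t',t),('s',s)):print(n,proj(d,ctrl.get_obs()['ee_pos']))
E
```

```text
cm [ 0.06 -0.27 -0.84] deg [-0.03 -0.03  0.03]
cm [ 3.18 -0.13 -8.2 ] deg [-0.03 -0.03  0.03]
t [440.5475586  193.89208415]
s [332.92255971 213.63201303]
```

View pics/hov.png

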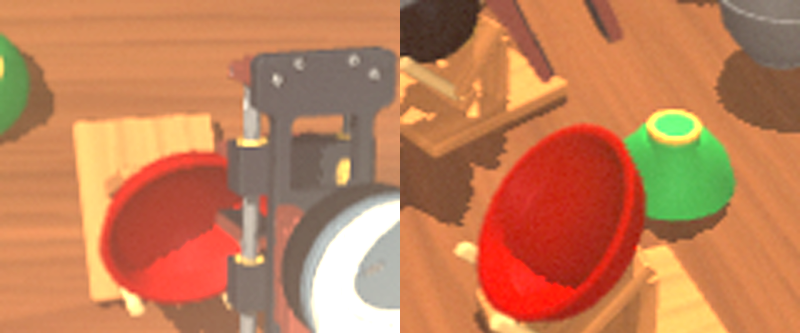

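The hover looks right: in the side view the tips sit at (323,222) and (344,211), astride the line down to the upper rim. I'll descend along the wall now.

>>> servo_tool --pt "0.8 0 -2.2 0 0 0 -0.27" --pt "1.6 -0.1 -4.2 0 0 0 -0.27" --pt "2.2 -0.1 -5.7 0 0 0 -0.27" --pt "2.6 -0.1 -6.7 0 0 0 -0.27" --pt "2.9 -0.1 -7.5 0 0 0 -0.27" --pt "3.1 -0.1 -8.0 0 0 0 -0.27" --pt "3.15 -0.1 -8.15 0 0 0 -0.27" --pt "3.15 -0.1 -8.15 0 0 0 -0.27"

```text
t: 3.33
ee_pos: [558.7, -257.5, 120.0]
orientation: [1.957, 2.049, 0.417]
ft_force: [0.2, -0.3, -0.2]
width: 32.0
grasp_force: 0.0
```

```bash
python3 - <<'E'
from h import *
s=grab('side');t=grab('top');print(ctrl.get_obs()['ee_pos'])
im=np.hstack([cv2.resize(t['image'][150:240,390:490],(400,360),interpolation=2),cv2.resize(s['image'][215:305,290:390],(400,360),interpolation=2)])
cv2.imwrite('pics/at.png',cv2.convertScaleAbs(im[:,:,::-1],alpha=1.4,beta=10))
E
```

```text
[ 558.7249246  -257.91466763  120.50611578]
```

View pics/at.png

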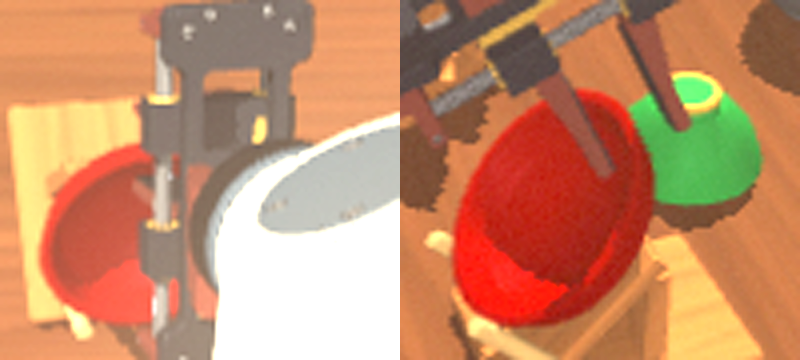

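The fingers straddle the upper wall: inner tip at side (341,258), outer tip at (360,247) behind the rim. Closing.

>>> servo_tool --pt "0 0 0 0 0 0 -1" --pt "0 0 0 0 0 0 -1" --pt "0 0 0 0 0 0 -1" --pt "0 0 0 0 0 0 -1" --pt "0 0 0 0 0 0 -1" --pt "0 0 0 0 0 0 -1" --pt "0 0 0 0 0 0 -1" --pt "0 0 0 0 0 0 -1"

```text
t: 4.1
ee_pos: [557.9, -257.9, 120.0]
orientation: [1.958, 2.05, 0.416]
ft_force: [-5.5, -1.4, 5.2]
width: 7.5
grasp_force: 29.6
```

Gripped at 7.5 mm. Lifting off the slats and pegs along the lid axis.

>>> servo_tool --pt "-0.6 0 0.6 0 0 0 -1" --pt "-1.5 0 1.5 0 0 0 -1" --pt "-2.7 -0.1 2.7 0 0 0 -1" --pt "-4 -0.2 4.2 0 0 0 -1" --pt "-5 -0.2 6.5 0 0 0 -1" --pt "-5.5 -0.2 9 0 0 0 -1" --pt "-5.5 -0.2 11 0 0 0 -1" --pt "-5.5 -0.2 12 0 0 0 -1" --pt "-5.5 -0.2 12 0 0 0 -1"

```text
t: 4.85
ee_pos: [504.3, -260.7, 242.9]
orientation: [1.954, 2.046, 0.417]
ft_force: [1.1, 0.6, -2.1]
width: 7.4
grasp_force: 29.7
```

```bash
python3 - <<'E'
from h import *
C=np.array([514.5,238,0]);psi=25
p=np.radians(psi);T=tool(psi,-22);P=C+48.9*np.array([np.cos(p),np.sin(p),0])+[0,0,28+27.3+90]
print(P);inc(P,T)
E
```

```text
[558.81845079 258.666033   145.3       ]
cm [ 5.45 51.93 -9.76] deg [-10.66  44.27  21.15]
```

>>> servo_tool --pt "2 3 0 -2 6 3 -1" --pt "3 7 0 -3 12 6 -1" --pt "4 11 0 -4.5 18 9 -1" --pt "5.45 15 0 -6 25 12 -1" --pt "5.45 19 0 -7.5 31 15 -1" --pt "5.45 23 0 -9 37 18 -1" --pt "5.45 27 0 -10.66 44.27 21.15 -1" --pt "5.45 31 0 -10.66 44.27 21.15 -1" --pt "5.45 35 0 -10.66 44.27 21.15 -1" --pt "5.45 39 0 -10.66 44.27 21.15 -1" --pt "5.45 43 -1 -10.66 44.27 21.15 -1" --pt "5.45 46.5 -3 -10.66 44.27 21.15 -1" --pt "5.45 49 -5 -10.66 44.27 21.15 -1" --pt "5.45 51 -6.5 -10.66 44.27 21.15 -1" --pt "5.45 51.9 -7.5 -10.66 44.27 21.15 -1" --pt "5.45 51.9 -7.5 -10.66 44.27 21.15 -1" --pt "5.45 51.9 -7.5 -10.66 44.27 21.15 -1" --pt "5.45 51.9 -7.5 -10.66 44.27 21.15 -1"

```text
t: 6.35
ee_pos: [558.4, 258.1, 165.2]
orientation: [-1.557, -2.438, 0.477]
ft_force: [-0.3, 0.1, -1.3]
width: 7.3
grasp_force: 29.7
```

```bash
python3 - <<'E'
from h import *
s=grab('side');t=grab('top');o=ctrl.get_obs();print(o['ee_pos'],o['ft_force'],o['moment'])
C=np.array([514.5,238,0]);psi=25
p=np.radians(psi);e=np.array([np.cos(p),np.sin(p),0]);f=np.array([-e[1],e[0],0]);T=tool(psi,-22);P=C+48.9*e+[0,0,28+27.3+90];inc(P,T)
Rc=o['ee_pos']-48.9*e+[0,0,44-27.3]
for n,d in(('t',t),('s',s)):
    pts=np.array([proj(d,Rc+60*(np.cos(a)*e+np.sin(a)*f)) for a in np.linspace(0,6.28,100)]);print(n,pts.min(0),pts.max(0))
    im=d['image'].copy();
    if n=='s':
        for q in pts: cv2.circle(im,tuple(q.round().astype(int)),0,(0,255,255),-1)
    if n=='t': ti=cv2.resize(im[160:270,140:260],(400,367),interpolation=2)
    else: si=cv2.resize(im[110:220,230:350],(400,367),interpolation=0)
cv2.imwrite('pics/hov2.png',cv2.convertScaleAbs(np.hstack([ti,si])[:,:,::-1],alpha=1.4,beta=10))
E
```

```text
[558.82895848 258.06103963 165.89800717] [ 0.1928373  -0.28018528 -1.11858944] [ 0.09033481 -0.27697488 -0.04857454]
cm [-0.    0.06 -2.06] deg [-0.06 -0.19  0.2 ]
t [152.3623756  175.20852416] [214.07341846 236.48944946]
s [253.22003899 127.36077963] [295.71947385 141.73778149]
```

View pics/hov2.png

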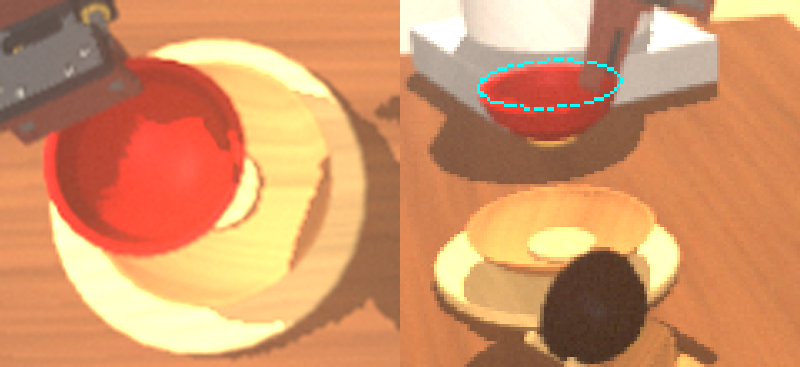

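```bash
python3 - <<'E'
from h import *
s=grab('side');t=grab('top');o=ctrl.get_obs()
psi=25;p=np.radians(psi);e=np.array([np.cos(p),np.sin(p),0]);f=np.array([-e[1],e[0],0])
O=o['ee_pos']-48.9*e-[0,0,27.3]
for n,d,(x,y,w,h) in(('t',t,(140,160,80,90)),('s',s,(245,120,60,32))):
    a=d['image'].astype(int);m=((a[...,0]>70)&(a[...,1]<.35*a[...,0])&(a[...,2]<.35*a[...,0])).astype(np.uint8)[y:y+h,x:x+w]
    cs,_=cv2.findContours(m,cv2.RETR_EXTERNAL,cv2.CHAIN_APPROX_NONE,offset=(x,y));c=max(cs,key=cv2.contourArea)[:,0]
    print(n,'bbox',c.min(0),c.max(0),'left',c[c[:,0]==c[:,0].min()].mean(0),'right',c[c[:,0]==c[:,0].max()].mean(0),'ell',cv2.fitEllipse(c.reshape(-1,1,2)))
    for nm,R,H in(('rim',60,44),('knob',23,0)):
        q=np.array([proj(d,O+[0,0,H]+R*(np.cos(k)*e+np.sin(k)*f)) for k in np.linspace(0,6.28,100)])
        print('  pred',nm,'L',q[q[:,0].argmin()].round(1),'R',q[q[:,0].argmax()].round(1),'T',q[:,1].min().round(1),'B',q[:,1].max().round(1),'c',proj(d,O+[0,0,H]).round(1))
for r in range(143,158): print(r,' '.join('%3d,%3d'%tuple(s['image'][r,c,:2]) for c in range(264,288,2)))
E
```

```text
t bbox [153 185] [212 236] left [153.  208.5] right [212. 206.] ell ((183.73048400878906, 211.09481811523438), (46.36098861694336, 54.673439025878906), 88.64834594726562)
  pred rim L [152.2 208.1] R [214.  203.9] T 175.2 B 236.5 c [183.1 205.5]
  pred knob L [179.  209.6] R [201.3 208.1] T 197.6 B 219.9 c [190.1 208.7]
s bbox [254 130] [290 149] left [254.  137.5] right [290. 142.] ell ((271.93548583984375, 138.93470764160156), (18.677494049072266, 33.183868408203125), 92.00112915039062)
  pred rim L [253.2 135.4] R [295.7 133.2] T 127.3 B 141.7 c [274.5 134.2]
  pred knob L [267.6 149.2] R [283.6 148.3] T 145.8 B 151.7 c [275.6 148.7]
143 156, 42 156, 43 160, 41 149, 40 133, 40 133, 40 147, 39 154, 43 123, 42 123, 41 117, 42 118, 43
144 120, 40 125, 44 129, 44 128, 43 125, 42 125, 39 127, 44 123, 40 120, 38 120, 41 120, 41 115, 41
145 121, 40 122, 39 123, 41 124, 41 124, 41 123, 40 122, 38 123, 41 123, 41 118, 40 118, 41 114, 41
146 120, 43 122, 41 122, 38 124, 40 124, 39 124, 42 124, 42 123, 42 120, 40 120, 41 115, 39 114, 39
147 118, 38 121, 39 123, 41 122, 38 125, 42 125, 43 121
[... 344 characters left out ...]

151  91, 59  91, 57 121, 76 127, 74 113, 50 109, 45 115, 52 140, 71 148,103 107, 72  90, 58  91, 60
152  92, 59  92, 59 108, 71 140, 98 160,111 163,115 165,115 151,104 121, 84  94, 60  91, 60  92, 59
153  93, 62  94, 62  94, 62 105, 72 122, 85 127, 88 120, 84 108, 74  93, 62  91, 59  89, 57  90, 57
154  94, 61  93, 60  92, 58  91, 58  89, 57  90, 58  87, 58  85, 59  88, 56  89, 58  88, 56  90, 56
155  93, 60  91, 58  93, 60  93, 62  90, 58  88, 58  84, 56  85, 55  89, 57  90, 58  90, 57  89, 56
156  92, 58  91, 59  90, 59  92, 60  91, 58  87, 56  86, 56  85, 54  86, 57  89, 58  91, 58  91, 58
157  94, 62  92, 58  93, 61  90, 55  89, 59  88, 57  86, 54  87, 56  86, 55  90, 59  89, 57  92, 59
```

The red lid hangs level over the target: the knob ring is centred at side (275,152), as predicted, and the top-view rim matches too. Lowering it.

>>> servo_tool --pt "0 0 -2 0 0 0 -1" --pt "0 0 -4 0 0 0 -1" --pt "0 0 -5.8 0 0 0 -1" --pt "0 0 -7.2 0 0 0 -1" --pt "0 0 -8.2 0 0 0 -1" --pt "0 0 -8.9 0 0 0 -1" --pt "0 0 -9.2 0 0 0 -1" --pt "0 0 -9.2 0 0 0 -1" --pt "0 0 -9.2 0 0 0 -1"

```text
t: 7.3
ee_pos: [558.5, 259.4, 73.4]
orientation: [-1.556, -2.439, 0.476]
ft_force: [-0.9, 0.1, -0.8]
width: 7.1
grasp_force: 29.7
```

>>> servo_tool --pt "0 0 -0.1 0 0 0 -1" --pt "0 0 -0.25 0 0 0 -1" --pt "0 0 -0.4 0 0 0 -1" --pt "0 0 -0.5 0 0 0 -1" --pt "0 0 -0.6 0 0 0 -1" --pt "0 0 -0.6 0 0 0 -1"

```text
t: 7.8
ee_pos: [557.9, 259.2, 66.7]
orientation: [-1.556, -2.438, 0.477]
ft_force: [0.6, -0.4, -1.2]
width: 7.3
grasp_force: 29.7
```

>>> servo_tool --pt "0 0 -0.1 0 0 0 -1" --pt "0 0 -0.2 0 0 0 -1" --pt "0 0 -0.3 0 0 0 -1" --pt "0 0 -0.4 0 0 0 -1" --pt "0 0 -0.5 0 0 0 -1" --pt "0 0 -0.5 0 0 0 -1"

```text
t: 8.3
ee_pos: [558.2, 259.3, 62.2]
orientation: [-1.556, -2.438, 0.477]
ft_force: [-0.4, 0.2, 3.0]
width: 7.6
grasp_force: 29.8
```

>>> servo_tool --pt "0 0 -0.1 0 0 0 -1" --pt "0 0 -0.2 0 0 0 -1" --pt "0 0 -0.3 0 0 0 -1" --pt "0 0 -0.3 0 0 0 -1"

```text
t: 8.63
ee_pos: [559.1, 259.7, 61.1]
orientation: [-1.557, -2.439, 0.475]
ft_force: [0.9, 0.2, 15.3]
width: 7.3
grasp_force: 30.5
```

Contact was at about z 62.5. Backing off the overpress.

>>> servo_tool --pt "0 0 0.1 0 0 0 -1" --pt "0 0 0.2 0 0 0 -1" --pt "0 0 0.25 0 0 0 -1" --pt "0 0 0.25 0 0 0 -1"

```text
t: 8.97
ee_pos: [558.4, 259.4, 62.0]
orientation: [-1.556, -2.439, 0.476]
ft_force: [0.1, 0.4, 6.4]
width: 7.0
grasp_force: 29.9
```

```bash
python3 - <<'E'
from h import *
t=grab('top');s=grab('side')
for i in range(3):
    o=ctrl.get_obs();print(o['ee_pos'],o['ft_force'],o['moment'])
im=np.hstack([cv2.resize(t['image'][160:270,140:260],(400,367),interpolation=2),cv2.resize(s['image'][130:210,240:327],(400,367),interpolation=2)])
cv2.imwrite('pics/rest.png',cv2.convertScaleAbs(im[:,:,::-1],alpha=1.4,beta=10))
E
```

```text
[558.40979068 259.38851628  61.94740646] [0.6773896  0.60770587 5.86418458] [-0.20399729  0.38474261 -0.03193117]
[558.40979068 259.38851628  61.94740646] [0.6773896  0.60770587 5.86418458] [-0.20399729  0.38474261 -0.03193117]
[558.40979068 259.38851628  61.94740646] [0.6773896  0.60770587 5.86418458] [-0.20399729  0.38474261 -0.03193117]
```

View pics/rest.png

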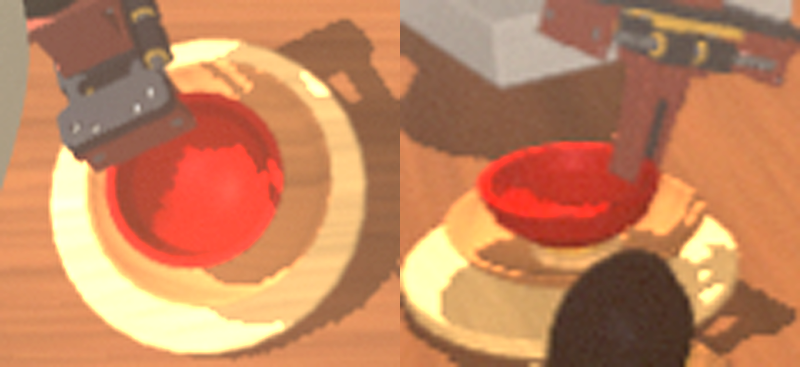

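>>> servo_tool --pt "0 0 0.05 0 0 0 -1" --pt "0 0 0.06 0 0 0 -1" --pt "0 0 0.06 0 0 0 -1"

```text
t: 9.32
ee_pos: [558.3, 259.3, 62.1]
orientation: [-1.556, -2.439, 0.477]
ft_force: [0.7, -0.3, 4.5]
width: 7.5
grasp_force: 29.8
```

```bash
python3 - <<'E'
from h import *
t=grab('top');o=ctrl.get_obs();print(o['ee_pos'],o['ft_force'])
d=t;x,y,w,h=150,170,90,90
a=d['image'].astype(int);m=((a[...,0]>70)&(a[...,1]<.35*a[...,0])&(a[...,2]<.35*a[...,0])).astype(np.uint8)[y:y+h,x:x+w]
cs,_=cv2.findContours(m,cv2.RETR_EXTERNAL,cv2.CHAIN_APPROX_NONE,offset=(x,y));c=max(cs,key=cv2.contourArea)[:,0]
print(c.min(0),c.max(0))
for p in ((198.5,214.2),((c[:,0].min()+c[:,0].max())/2,214.2)): print(onz(t,*p,79))
print('bottom edge',onz(t,198.5,c[:,1].max()+.5,79))
E
```

```text
[558.29222387 259.32271279  62.07229284] [0.26573212 1.18679788 5.66798394]
[172 188] [224 239]
[510.82740987 237.74540414  79.        ]
[510.84246169 238.84735665  79.        ]
bottom edge [455.49789648 235.74071669  79.        ]
```

>>> servo_tool --pt "0 0 0.04 0 0 0 -1" --pt "0 0 0.04 0 0 0 -1" --pt "0 0 0.04 0 0 0 -0.8" --pt "0 0 0.04 0 0 0 -0.7" --pt "0 0 0.04 0 0 0 -0.62" --pt "0 0 0.04 0 0 0 -0.62"

```text
t: 9.87
ee_pos: [557.7, 259.0, 61.9]
orientation: [-1.556, -2.438, 0.478]
ft_force: [0.1, 0.8, -0.5]
width: 16.6
grasp_force: 0.0
```

>>> servo_tool --pt "0.35 0.15 0.95 0 0 0 -0.62" --pt "1.0 0.45 2.7 0 0 0 -0.62" --pt "2.0 0.95 5.5 0 0 0 -0.62" --pt "2.5 1 9 0 0 0 -0.4" --pt "2.5 1 13 0 0 0 -0.27" --pt "2.5 1 15 0 0 0 -0.27" --pt "2.5 1 15 0 0 0 -0.27"

```text
t: 10.45
ee_pos: [585.9, 270.5, 218.8]
orientation: [-1.56, -2.444, 0.466]
ft_force: [0.4, -0.7, 1.5]
width: 31.5
grasp_force: 0.0
```

```bash
python3 - <<'E'
from h import *
t=grab('top');s=grab('side');o=ctrl.get_obs();print(o['ee_pos'])
for n,d,(x,y,w,h) in(('t',t,(150,170,90,90)),('s',s,(245,150,70,40))):
    a=d['image'].astype(int);m=((a[...,0]>70)&(a[...,1]<.35*a[...,0])&(a[...,2]<.35*a[...,0])).astype(np.uint8)[y:y+h,x:x+w]
    cs,_=cv2.findContours(m,cv2.RETR_EXTERNAL,cv2.CHAIN_APPROX_NONE,offset=(x,y));c=max(cs,key=cv2.contourArea)[:,0]
    print(n,c.min(0),c.max(0),cv2.fitEllipse(c.reshape(-1,1,2)),c[c[:,0]==c[:,0].min()].mean(0),c[c[:,0]==c[:,0].max()].mean(0))
    if n=='t':
        e=[onz(t,c[:,0].min()-.5,213,78),onz(t,c[:,0].max()+.5,213,78),onz(t,199,c[:,1].min()-.5,78),onz(t,199,c[:,1].max()+.5,78)];print(np.round(e,1))
im=np.hstack([cv2.resize(t['image'][160:270,140:260],(400,367),interpolation=2),cv2.resize(s['image'][130:210,240:327],(400,367),interpolation=2)])
cv2.imwrite('pics/rel.png',cv2.convertScaleAbs(im[:,:,::-1],alpha=1.4,beta=10))
q=np.radians(18);g=lidpt([525.5,13.5,65],23.3,40.8-10*np.sin(q),48-10*np.cos(q));T=tool(23.3,27)
print('grasp',g,8*T[:,2]);inc(g-80*T[:,2],T)
E
```

```text
[583.52053652 269.39722459 213.54195821]
t [172 188] [224 239] ((197.73085021972656, 213.6910858154297), (50.41242218017578, 52.99352264404297), 51.177555084228516) [172. 215.] [224. 212.]
[[514.4 297.8  78. ]
 [512.8 180.8  78. ]
 [570.8 239.1  78. ]
 [455.6 234.9  78. ]]
s [257 161] [295 183] ((276.2207336425781, 171.4825897216797), (21.952720642089844, 37.92066955566406), 86.03119659423828) [257. 170.] [295. 168.]
grasp [524.99369373  13.28195007 118.88101693] [ 3.33572745  1.4365912  -7.12805219]
cm [ -9.19 -27.05  -2.34] deg [ 19.92 -44.88  -1.54]
```

View pics/rel.png

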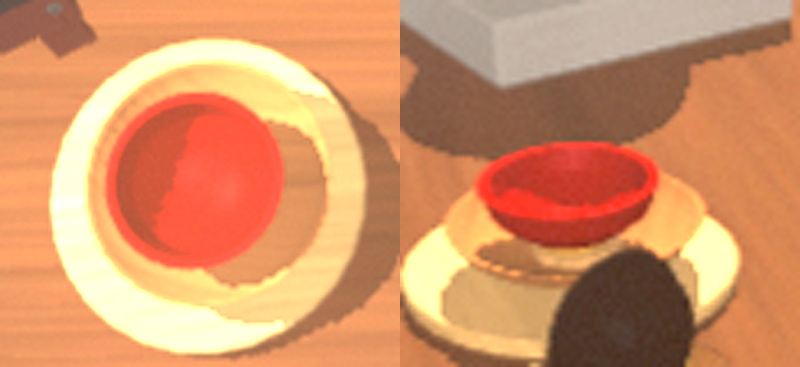

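The red lid is resting level and centred: rim centre about (513,239), large lid about (514,238). Now to the black lid.

>>> servo_tool --pt "-1.3 -3.8 0.3 2.8 -6.3 -0.2 -0.27" --pt "-2.6 -7.7 0.3 5.7 -12.7 -0.4 -0.27" --pt "-3.9 -11.5 0.3 8.5 -19 -0.6 -0.27" --pt "-5.2 -15.4 0.3 11.3 -25.5 -0.8 -0.27" --pt "-6.5 -19.2 0.2 14.2 -32 -1.1 -0.27" --pt "-7.8 -23 0 17 -38.4 -1.3 -0.27" --pt "-9.2 -27.05 -1.5 19.92 -44.88 -1.54 -0.27" --pt "-9.2 -27.05 -2 19.92 -44.88 -1.54 -0.27" --pt "-9.2 -27.05 -2 19.92 -44.88 -1.54 -0.27" --pt "-9.2 -27.05 -2 19.92 -44.88 -1.54 -0.27" --pt "-9.2 -27.05 -2 19.92 -44.88 -1.54 -0.27"

```text
t: 11.47
ee_pos: [489.3, -1.9, 190.7]
orientation: [1.562, 2.364, 0.562]
ft_force: [-0.3, 0.3, -0.0]
width: 32.0
grasp_force: 0.0
```

```bash
python3 - <<'E'
from h import *
g=np.array([525,13.3,118.9]);T=tool(23.3,27);o=ctrl.get_obs();print(o['ee_pos'],o['qpos'].round(2));inc(g,T);print(8*T[:,2])
# black-rim check, side view: dark low-colour pixels
s=grab('side');a=s['image'].astype(int);m=(a.sum(2)<135).astype(np.uint8)
x,y,w,h=262,175,50,52
for r in range(178,224,3): print(r,''.join('#' if m[r,c] else '.' for c in range(x,x+w)))
E
```

```text
[489.32508514  -1.89206339 190.72726956] [-0.19  0.15  2.22  0.62  0.45 -1.11]
cm [ 3.57  1.52 -7.18] deg [-0.01 -0.39  0.17]
[ 3.33572745  1.4365912  -7.12805219]
178 ..................................................
181 ..................................................
184 ..................................................
187 ......................##############..............
190 ..................####################............
193 ...............########################...........
196 .............############################.........
199 ............#############################.........
202 ...........###############################........
205 ...........##############################.........
208 ..........##############################..........
211 ............###########################...........
214 .............######################...............
217 ......................########....................
220 ..................................................
223 ..................................................
```

>>> servo_tool --pt "1.1 0.4 -2 0 0 0 -0.27" --pt "2.0 0.8 -3.9 0 0 0 -0.27" --pt "2.7 1.15 -5.4 0 0 0 -0.27" --pt "3.2 1.35 -6.4 0 0 0 -0.27" --pt "3.5 1.5 -7.0 0 0 0 -0.27" --pt "3.57 1.52 -7.18 0 0 0 -0.27" --pt "3.57 1.52 -7.18 0 0 0 -0.27" --pt "3.57 1.52 -7.18 0 0 0 -0.27"

```text
t: 12.18
ee_pos: [527.2, 14.7, 120.7]
orientation: [1.554, 2.365, 0.565]
ft_force: [1.3, -0.7, 0.4]
width: 31.9
grasp_force: 0.0
```

```bash
python3 - <<'E'
from h import *
s=grab('side');o=ctrl.get_obs();print(o['ee_pos'],o['ft_force']);T=tool(23.3,27)
# finger tip pixels vs rim
for k in(-16,0,16): print(k,proj(s,o['ee_pos']+k*T[:,1]).round(1),proj(s,o['ee_pos']+k*T[:,1]-20*T[:,2]).round(1))
print('rimtop',proj(s,lidpt([525.5,13.5,65],23.3,41,48)).round(1))
a=s['image'].astype(int)
for r in range(160,206,2): print(r,''.join('#' if a[r,c].sum()<135 else 'o' if a[r,c,0]-a[r,c,1]>40 and a[r,c,0]-a[r,c,2]<90 and a[r,c,0]<140 else '.' for c in range(262,322)))
E
```

```text
[527.11660268  14.42259839 120.9542768 ] [ 0.4303503   0.33434041 -0.1681156 ]
-16 [293.8 191.7] [290.4 186.2]
0 [298.4 187.2] [295.1 181.7]
16 [303.  182.8] [299.7 177.3]
rimtop [296.1 185.5]
160 ...oooooooooo.........................o.....................
162 ....oooooo...............o......o....o......................
164 .....ooo...............o.........ooooo......................
166 ..................ooo.....o..o....oooooo....................
168 ........................o.....o#....oooo....................
170 ...............................o.....ooo....................
172 ........................o.......o###..ooo...................
174 .......................o......oo.o.##..oo...................
176 .......o..............o.....ooo....o##..oo...o..............
178 ...oo..o............oooooooo........o.##.oo.................
180 ..o..o......oooo...ooooooo.............#...oo...............
182 o..o.....ooo...oooo..ooooo.o...........o.#.oo...............
184 oo....................ooooo....o............................
186 ooo...oo................ooooo.####.oo.......................
188 ..oooo.oooo.o.......###...ooo..#####........................
190 ...o..ooooo...oo..#######...ooo.######.............oo.......
192 ...oo....ooooo..##########...ooo.######............o........
194 ...............##############..oo.######...........o........
196 .............############################........o..........
198 ............#############################.......o...........
200 ............#############################.....o.............
202 ...........###############################.oo...............
204 ...........##############################...oo..............
```

>>> servo_tool --pt "-0.15 -0.1 -0.2 0 0 0 -0.27" --pt "-0.15 -0.1 -0.2 0 0 0 -0.27" --pt "-0.15 -0.1 -0.2 0 0 0 -1" --pt "-0.15 -0.1 -0.2 0 0 0 -1" --pt "-0.15 -0.1 -0.2 0 0 0 -1" --pt "-0.15 -0.1 -0.2 0 0 0 -1" --pt "-0.15 -0.1 -0.2 0 0 0 -1" --pt "-0.15 -0.1 -0.2 0 0 0 -1" --pt "-0.15 -0.1 -0.2 0 0 0 -1" --pt "-0.15 -0.1 -0.2 0 0 0 -1"

```text
t: 13.07
ee_pos: [525.2, 12.8, 118.5]
orientation: [1.556, 2.364, 0.564]
ft_force: [-1.1, -1.7, 1.7]
width: 7.5
grasp_force: 28.6
```

>>> servo_tool --pt "-0.5 -0.2 0.55 0 0 0 -1" --pt "-1.3 -0.55 1.4 0 0 0 -1" --pt "-2.4 -1.0 2.6 0 0 0 -1" --pt "-3.5 -1.5 4.2 0 0 0 -1" --pt "-4 -1.6 6.5 0 0 0 -1" --pt "-4 -1.6 9 0 0 0 -1" --pt "-4 -1.6 11 0 0 0 -1" --pt "-4 -1.6 12 0 0 0 -1" --pt "-4 -1.6 12 0 0 0 -1"

```text
t: 13.82
ee_pos: [486.3, -3.5, 241.4]
orientation: [1.552, 2.36, 0.566]
ft_force: [1.4, 0.3, -2.0]
width: 7.1
grasp_force: 28.7
```

```bash
python3 - <<'E'
from h import *
C=np.array([513.5,238.8,0]);psi=25
p=np.radians(psi);T=tool(psi,-18);P=C+37.7*np.array([np.cos(p),np.sin(p),0])+[0,0,46+38.5+80]
o=ctrl.get_obs();print(P,o['ee_pos'],o['ft_force'],o['width']);inc(P,T)
E
```

```text
[547.66780357 254.73270847 164.5       ] [486.31156405  -3.51316863 241.40591547] [ 1.43447352  0.33193609 -1.9919092 ] 7.0601136965072895
cm [ 6.14 25.82 -7.69] deg [-18.29  41.21   1.55]
```

>>> servo_tool --pt "0.8 3 0 -2.3 5.2 0.2 -1" --pt "1.6 6 0 -4.6 10.3 0.4 -1" --pt "2.4 9 0 -6.9 15.5 0.6 -1" --pt "3.2 12.5 0 -9.2 20.6 0.8 -1" --pt "4 16 -0.5 -11.5 25.8 1 -1" --pt "4.8 19 -1.5 -13.8 31 1.2 -1" --pt "5.5 22 -3 -16 36 1.4 -1" --pt "6 24.5 -4.5 -18.29 41.2 1.55 -1" --pt "6.14 25.8 -5.5 -18.29 41.2 1.55 -1" --pt "6.14 25.8 -6 -18.29 41.2 1.55 -1" --pt "6.14 25.8 -6 -18.29 41.2 1.55 -1" --pt "6.14 25.8 -6 -18.29 41.2 1.55 -1" --pt "6.14 25.8 -6 -18.29 41.2 1.55 -1"

```text
t: 14.9
ee_pos: [546.5, 253.6, 179.8]
orientation: [-1.585, -2.48, 0.394]
ft_force: [-1.2, -0.0, -0.7]
width: 7.1
grasp_force: 29.0
```

```bash
python3 - <<'E'
from h import *
s=grab('side');t=grab('top');o=ctrl.get_obs();print(o['ee_pos'],o['ft_force'])
C=np.array([513.5,238.8,0]);psi=25;p=np.radians(psi);e=np.array([np.cos(p),np.sin(p),0]);f=np.array([-e[1],e[0],0]);T=tool(psi,-18)
inc(C+37.7*e+[0,0,46+38.5+80],T)
O=o['ee_pos']-37.7*e-[0,0,38.5]
for n,d in(('t',t),('s',s)):
    for nm,R,H in(('rim',44.2,48),('knob',18,0)):
        q=np.array([proj(d,O+[0,0,H]+R*(np.cos(k)*e+np.sin(k)*f)) for k in np.linspace(0,6.28,100)])
        print(n,'pred',nm,'L',q[q[:,0].argmin()].round(1),'R',q[q[:,0].argmax()].round(1),'T',q[:,1].min().round(1),'B',q[:,1].max().round(1))
a=t['image'].astype(int)
for r in range(180,236,2): print(r,''.join('R' if a[r,c,1]<.35*a[r,c,0] and a[r,c,0]>70 else '#' if a[r,c].sum()<210 else '.' for c in range(155,225)))
a=s['image'].astype(int)
for r in range(124,160): print(r,''.join('#' if a[r,c].sum()<135 else 'y' if a[r,c,0]-a[r,c,2]>60 else '.' for c in range(250,300)))
E
```

```text
[546.94469056 253.82085934 180.31366982] [ 0.39647323 -0.12596514 -2.02341939]
cm [ 0.07  0.09 -1.58] deg [-0.09 -0.1   0.2 ]
t pred rim L [158.7 207.7] R [204.6 204.6] T 183.2 B 228.8
t pred knob L [180.7 210. ] R [198.3 208.8] T 200.6 B 218.1
s pred rim L [258.  132.7] R [289.4 131.1] T 126.7 B 137.2
s pred knob L [268.6 148.1] R [281.2 147.4] T 145.4 B 150.1
180 ###...........########................................................
182 ................#######...............................................
184 .................########.............................................
186 .................###################..................................
188 ..................######################.RRRRRRRRR....................
190 .................##########################RRRRRRRRRRRRR..............
192 .............##################################RRRRRRRRRRRR...........
194 .........######################################RRRRRRRRRRRRRR.........
196 .....###############...########################RRRRRRRRRRRRRRRR.......
198 ################################################RRRRRRRRR
[... 2643 characters left out ...]
........############....................
148 ....................########.yy...................
149 ...................yyyy..yyyyy....................
150 ...................yyyyyyyyyy.....................
151 ......................yy..........................
152 ..................................................
153 ..................................................
154 ..................................................
155 .................................................y
156 ................................................yy
157 ...............................................yyy
158 .............................................yyyyy
159 ...........................................yyyyyyy
```

The hover numbers match the prediction, with the black lid level and centred within about 1–2 mm. Lowering it.

>>> servo_tool --pt "0.1 0.1 -2 0 0 0 -1" --pt "0.15 0.1 -4 0 0 0 -1" --pt "0.15 0.1 -5.6 0 0 0 -1" --pt "0.15 0.1 -6.9 0 0 0 -1" --pt "0.15 0.1 -7.9 0 0 0 -1" --pt "0.15 0.1 -8.5 0 0 0 -1" --pt "0.15 0.1 -8.8 0 0 0 -1" --pt "0.15 0.1 -8.8 0 0 0 -1" --pt "0.15 0.1 -8.8 0 0 0 -1"

```text
t: 15.75
ee_pos: [548.5, 256.0, 91.1]
orientation: [-1.584, -2.481, 0.395]
ft_force: [0.3, -0.2, -1.8]
width: 7.0
grasp_force: 29.0
```

>>> servo_tool --pt "0 0 -0.1 0 0 0 -1" --pt "0 0 -0.2 0 0 0 -1" --pt "0 0 -0.3 0 0 0 -1" --pt "0 0 -0.35 0 0 0 -1" --pt "0 0 -0.35 0 0 0 -1"

```text
t: 16.17
ee_pos: [548.1, 255.9, 87.0]
orientation: [-1.583, -2.481, 0.396]
ft_force: [0.0, -0.3, -2.0]
width: 7.7
grasp_force: 29.0
```

>>> servo_tool --pt "0 0 -0.07 0 0 0 -1" --pt "0 0 -0.13 0 0 0 -1" --pt "0 0 -0.2 0 0 0 -1" --pt "0 0 -0.2 0 0 0 -1"

```text
t: 16.5
ee_pos: [548.1, 255.9, 84.9]
orientation: [-1.583, -2.48, 0.396]
ft_force: [0.0, -0.3, -1.6]
width: 7.4
grasp_force: 29.0
```

>>> servo_tool --pt "0 0 -0.05 0 0 0 -1" --pt "0 0 -0.1 0 0 0 -1" --pt "0 0 -0.1 0 0 0 -1"

```text
t: 16.75
ee_pos: [548.1, 255.9, 83.9]
orientation: [-1.583, -2.48, 0.396]
ft_force: [-0.2, -0.5, -1.5]
width: 7.7
grasp_force: 29.0
```

>>> servo_tool --pt "0 0 -0.05 0 0 0 -1" --pt "0 0 -0.1 0 0 0 -1" --pt "0 0 -0.1 0 0 0 -1"

```text
t: 17.0
ee_pos: [548.1, 255.9, 82.9]
orientation: [-1.583, -2.481, 0.396]
ft_force: [0.5, -0.2, -1.0]
width: 7.2
grasp_force: 29.0
```

>>> servo_tool --pt "0 0 -0.04 0 0 0 -1" --pt "0 0 -0.08 0 0 0 -1" --pt "0 0 -0.08 0 0 0 -1"

```text
t: 17.25
ee_pos: [548.4, 256.1, 82.5]
orientation: [-1.583, -2.481, 0.395]
ft_force: [0.2, 0.4, 0.3]
width: 7.2
grasp_force: 29.0
```

Contact has begun. I'll check from the moment whether it is the knob that touches.

```bash
python3 - <<'E'
from h import *
o=ctrl.get_obs();print(o['ee_pos'],o['ft_force'],o['moment'])
E
```

```text
[548.39978967 256.06158774  82.48812773] [0.23837793 0.44588888 0.33410987] [ 0.04841453 -0.17643835  0.00864093]
```

>>> servo_tool --pt "0 0 -0.03 0 0 0 -1" --pt "0 0 -0.04 0 0 0 -1" --pt "0 0 -0.04 0 0 0 -1"

```text
t: 17.5
ee_pos: [548.6, 256.2, 82.3]
orientation: [-1.584, -2.481, 0.394]
ft_force: [-0.2, 0.6, 3.7]
width: 7.2
grasp_force: 29.1
```

```bash
python3 - <<'E'
from h import *
o=ctrl.get_obs();print(o['ee_pos'],o['ft_force'],o['moment'])
s=grab('side');t=grab('top');a=s['image'].astype(int);print(o['t'])
for r in range(146,186): print(r,''.join('R' if a[r,c,1]<.35*a[r,c,0] and a[r,c,0]>70 else '#' if a[r,c].sum()<150 else '.' for c in range(250,305)))
E
```

```text
[548.57387606 256.16346696  82.28709021] [-0.19597584  0.6194283   3.71240561] [ 0.0751375  -0.06864019 -0.06163363]
17.5
146 .......................................................
147 .......................................................
148 .......................................................
149 .......................................................
150 .......................................................
151 .......................................................
152 .......................................................
153 .......................................................
154 .........................................#.............
155 .......................................................
156 .......................................................
157 .......................................................
158 .............................##........................
159 ....................############.......................
160 .................###############........#..............
161 ..............##################.......##..............
162 .............#
[... 721 characters left out ...]
RR####################RRRRRRR...........
175 ..........RRRRRRRR#################RRRRRRRR............
176 ..........RRRRRRRRR###########RRRRRRRRRRRRR............
177 ...........RRRRRRRRRRRRRRRRRRRRRRRRRRRRRRR.............
178 ............RRRRRRRRRRRRRRRRRRRRRRRRRRRRR..............
179 .............RRRRRRRRRRRRRRRRRRRRRRRRRR................
180 ..............RRRRRRRRRRRRRRRRRRRRRRRR.................
181 ................RRRRRRRRRRRRRRRRRRRR...................
182 ...................RRRRRRRRRRRRRRR.....................
183 ......................RRRRRR.RR........................
184 .......................................................
185 .......................................................
```

The contact lies toward the lid centre, about 32 mm inward from the TCP, so it is the knob on the floor. I'll ease off and open a little.

>>> servo_tool --pt "0 0 0.03 0 0 0 -1" --pt "0 0 0.03 0 0 0 -1" --pt "0 0 0.03 0 0 0 -0.76" --pt "0 0 0.03 0 0 0 -0.76" --pt "0 0 0.03 0 0 0 -0.76"

```text
t: 18.02
ee_pos: [547.5, 255.5, 81.6]
orientation: [-1.583, -2.48, 0.398]
ft_force: [0.5, 0.2, 0.0]
width: 10.6
grasp_force: 0.0
```

```bash
python3 - <<'E'
from h import *
o=ctrl.get_obs();print(o['ee_pos'],o['ft_force'],o['moment'],o['width'],o['grasp_force'])
s=grab('side');a=s['image'].astype(int)
for r in list(range(157,184,2)): print(r,''.join('R' if a[r,c,1]<.35*a[r,c,0] and a[r,c,0]>70 else '#' if a[r,c].sum()<150 else '.' for c in range(250,305)))
E
```

```text
[547.50274143 255.50775535  81.5964021 ] [0.48017545 0.16409211 0.00441337] [ 0.03338055 -0.0470745  -0.00600824] 10.629962367687517 0.0322731430605927
157 .......................................................
159 .....................##########........................
161 ..............#################.......###..............
163 ............#####################.....###..............
165 ..........R.#############################RRRR..........
167 ........RRRR############################RRRRRR.........
169 .......RRRRRR###########################RRRRRR.........
171 .......RRRRRRR#########################RRRRRR..........
173 ........RRRRRRR######################RRRRRRR...........
175 ..........RRRRRRR##################RRRRRRRR............
177 ...........RRRRRRRRRRRRRRRRRRRRRRRRRRRRRRR.............
179 .............RRRRRRRRRRRRRRRRRRRRRRRRRR................
181 ................RRRRRRRRRRRRRRRRRRRR...................
183 ......................RRRRRRRRR........................
```

Released, force zero and the lid unmoved. Retreating along the wall.

>>> servo_tool --pt "0.15 0.07 0.5 0 0 0 -0.76" --pt "0.45 0.2 1.5 0 0 0 -0.76" --pt "0.9 0.4 3 0 0 0 -0.76" --pt "1.5 0.7 5 0 0 0 -0.76" --pt "2.5 2 8.5 0 0 0 -0.5" --pt "3 4 12 0 0 0 -0.5" --pt "3 7 15 0 0 0 -0.5" --pt "3 10 17 0 0 0 -0.5" --pt "3 10 17 0 0 0 -0.5" --pt "3 10 17 0 0 0 -0.5" --pt "3 10 17 0 0 0 -0.5" --pt "3 10 17 0 0 0 -0.5"

```text
t: 19.07
ee_pos: [577.6, 354.6, 251.0]
orientation: [-1.583, -2.479, 0.399]
ft_force: [0.1, -0.2, -0.5]
width: 22.0
grasp_force: 0.0
```

```bash
python3 - <<'E'
from h import *
s=grab('side');t=grab('top');print(ctrl.get_obs()['ee_pos'])
a=t['image'].astype(int)
red=((a[...,1]<.35*a[...,0])&(a[...,0]>70)).astype(np.uint8);blk=(a.sum(2)<210).astype(np.uint8)
for nm,m,z in(('red',red,78),('black',red*0+blk,93)):
    x,y,w,h=165,180,65,65
    cs,_=cv2.findContours(m[y:y+h,x:x+w],cv2.RETR_EXTERNAL,cv2.CHAIN_APPROX_NONE,offset=(x,y));c=max(cs,key=cv2.contourArea)[:,0]
    l,r,u,b=c[:,0].min()-.5,c[:,0].max()+.5,c[:,1].min()-.5,c[:,1].max()+.5;mx,my=(l+r)/2,(u+b)/2
    print(nm,l,r,u,b,'centre',onz(t,mx,my,z).round(1),'dia',onz(t,l,my,z)[1]-onz(t,r,my,z)[1],onz(t,mx,u,z)[0]-onz(t,mx,b,z)[0])
a=s['image'].astype(int)
for r in list(range(155,184,2)): print(r,''.join('R' if a[r,c,1]<.35*a[r,c,0] and a[r,c,0]>70 else '#' if a[r,c].sum()<150 else '.' for c in range(250,305)))
E
```

```text
[577.8091498  354.50712404 250.93784668]
red 171.5 222.5 187.5 239.5 centre [512.6 241.4  78. ] dia 112.59121916125562 115.21564016591833
black 177.5 202.5 195.5 214.5 centre [529.3 252.8  93. ] dia 54.46928908392988 41.6778564734426
155 .......................................................
157 .......................................................
159 ....................################...................
161 ...............#########################...............
163 ............############################.R.............
165 ..........R.############################.RRRR..........
167 ........RRRR############################RRRRRR.........
169 .......RRRRRR###########################RRRRRR.........
171 .......RRRRRRR#########################RRRRRR..........
173 ........RRRRRRR######################RRRRRRR...........
175 ..........RRRRRR.##################.RRRRRRR............
177 ...........RRRRRRRRRRRRRRRRRRRRRRRRRRRRRRR.............
179 .............RRRRRRRRRRRRRRRRRRRRRRRRRR................
181 ................RRRRRRRRRRRRRRRRRRRR...................
183 ......................RRRRRRRRR........................
```

```bash
python3 - <<'E'
from h import *
t=grab('top');a=t['image'].astype(int)
red=((a[...,1]<.38*a[...,0])&(a[...,0]>70))
x,y,w,h=168,184,60,60
m=(~red)[y:y+h,x:x+w].astype(np.uint8)
n,lab,st,ce=cv2.connectedComponentsWithStats(m,connectivity=4)
k=lab[213-y,198-x];l,u,W,H,A=st[k];print(st[k]+[x,y,0,0,0],ce[k]+[x,y])
mx,my=x+l+W/2-.5,y+u+H/2-.5
print('black centre',onz(t,mx,my,93).round(1),'dia',W*840/393,H*840/393,'centroid',onz(t,*(ce[k]+[x,y]),93).round(1))
for r in range(y,y+h,3): print(r,''.join('R' if q else '.' for q in red[r,x-4:x+w]))
E
```

```text
[ 168  184   60   60 3128] [197.45524297 213.55530691]
black centre [510.5 235.8  93. ] dia 128.24427480916032 128.24427480916032 centroid [510.4 235.9  93. ]
184 ................................................................
187 ................................................................
190 ........................RRRRRRRRRRRRRRRRRRRRRR..................
193 ...................RRRRR................RRRRRRRRRRR.............
196 ................RRR........................RRRRRRRRRRR..........
199 .............RRR..............................RRRRRRRRRRR.......
202 ...........RRR..................................................
205 ..........RR....................................................
208 .........RR..............................................RRR....
211 ........RR................................................RRR...
214 ........RR................................................RRR...
217 ........RRR.....................................................
220 ........RRR..............................................RR.....
223 .........RRR............................................RR......
226 ...........RRR.........................................RR.......
229 ............RRRR....................................RRR.........
232 ...............RRRR.............................RRRR............
235 ..................RRRRRRR.....RRRRR.......RRRRRR................
238 ........................RRRRRRRRRRRRRRRRRRR.....................
241 ................................................................
```

```bash
python3 -c "
from h import *
print(ctrl.close_job())"
```

```text
the job is handed in; nothing more can be done
None
```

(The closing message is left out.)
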